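# Take the dust sampler head apart for drying

## Robot

A 6-joint arm with a two-finger parallel gripper is mounted at the origin on a cart in front of the work surface, level with it; the furniture and walls round the work are solid. World frame = base frame: x ahead of the robot, y to its left, z up, the work surface at z = 0. Lengths are in m, angles in rad, forces in N, time in s.
With the tool pointing down it reaches from about 0.325 to 0.75 m from the base axis. Payload 7.6 kg.
Tool frame: the origin (TCP) lies midway between the tips of the shut fingers; the grasp point (between the pads) lies 19 mm behind it; z points along the fingers, x is the direction in which the jaws open and shut, and the axes are right-handed (so a half turn about z gives the same grasp; the last joint's range is limited). The gripper opens to 85 mm and grips with 20 to 120 N. Pads are 22 mm wide; open, the fingers measure 114 mm over their backs; the gripper's body (76 mm by 85 mm) begins 54 mm behind the grasp point. The pads swing forward as they close: fully open they stand 13 mm farther back than shut.
Start: joints at [-1.392, 0.052, 1.401, -0, 1.689, -0.07], TCP at [0.129, -0.509, 0.231] pointing down, gripper open.
Joint ranges: [-2.9, 2.9], [-0.91, 2.17], [0.12, 2.37], [-1.06, 4.2], [0.26, 2.73], [-2.93, 2.93]. Speed limits (rad/s): [2.57, 2.57, 3.01, 3.14, 3.14, 3.14].

## Interface

Orientations are given as a 3x3 rotation matrix whose columns are the frame's x, y, z axes.
In Python, from plant import robot gives the robot as it stands.
- The arm moves only by the tool play_rows, never from a script. Its argument "deltas" is one flat list of numbers, 5 for each row, row after row: the shift along the tool's x, y, z in mm, then the turn about the tool's z in rad, then the closure in counts, from 0 (fully open) to 255 (shut). A call has 1 to 20 rows; each row is the pose to reach, as a shift and turn from the pose measured when the call began, along the tool's axes at that moment; what a row does not reach only later rows make up. A row lasts 1/12 s, in which the tool goes at most 41.7 mm and 7.16 degrees, less where a joint would pass 70% of its speed; a pose out of reach is approached as far as the arm can. A call with a gripper value outside its range is refused whole. The fingers move at their own pace and stop on an object; "squeeze" is the grip in N (left out, the last holds). Time passes only in rows, so rows that repeat a pose let the fingers close. It gives the time, the measured TCP pose, the force and the opening at its end, in the units of the state.
- robot.sense(): the state, without advancing time (a new reading comes with each control period).
- robot.camera(name): name is "scene" or "top" or "wrist"; returns (picture, depth): 480x640x3 uint8, red, green, blue; 480x640 float32, m along the optical axis (not along the pixel's ray), 0 where there is no reading.
- robot.camera_model(name): a dict with "fx", "fy", "cx", "cy" (pixels), "R" (3x3) and "t" (3): a world point X has camera coordinates R X + t. Camera axes: x right, y down, z forward; pixel columns grow to the right and rows downward; lengths in m; the calibration is good to about 2 mm. A picture is of the moment at which its call begins: read the wrist's pose just before it. camera_model takes no time and is no camera call; for the wrist camera it gives the pose at the moment of the call.
- robot.close_job(): hands the job in, once; it reports no verdict.
Trained networks look in the newest picture that a camera, given by its name, has taken for a name from the list of things; names that differ only in an ending like _2 or _b are one class to them, and where a whole thing is asked for, a point or a joint stands for the part that bears it (a point fixed in the world has none). Each returns a list of dicts, best first, with "p" (0 to 1); they miss things now and then, are a little off and sometimes report something else, mostly with a low value. They report only what shows in the picture. A call takes as long as a camera call.
- robot.look_for(thing, camera): "xy" ([column, row] in pixels, amid what is visible of it).
- robot.pinpoint(thing, camera): "xy" ([column, row] in pixels: a listed point, or the origin of a listed thing).
The state is a dict: "clock": time; "q": joint angles; "dq": joint speeds; "tau": joint torques, N m; "ee_pos": TCP position; "ee_rot": TCP orientation; "force": force on the tool from outside, world axes, zero at the start; "wrist_torque": the same for the moment, N m; "finger_gap": opening from 0.0 (shut) to 1.0 (fully open).
Only numpy, scipy, OpenCV 4.12 (cv2) and the standard library are available. Lean on these libraries where they do the work, as an engineer would, in place of code of your own. Each camera call takes 0.05 s, during which the arm holds its last target.

## Task

Take the small dust sampler apart: slide the hold-down along its track to the open end, lift it off and stand it on the black rectangular parking pad. Then unstack the three stages from the top and stand each one upright, the way up it was, in the middle of the round pad of its own colour. Set everything down gently, never drop it, and leave the roll of black tape where it lies.

Things in the scene. Friction and masses are not known exactly. Their poses are not given: they have to be found in the camera images.
- stand: Fixed steel base plate, x -48..65, y -45..89, 4 mm thick. Origin on the worktop under the stack's axis, z up. Plinth 60 mm across, top at z 8, carries the stages. Aluminium T-track 40 mm wide, top at z 20, runs along x at y +60, from x -45 (open end) to +42 (closed). The hold-down's foot slides easily in it, 2 mm play sideways and up; it is free when its origin is beyond x -67. All mm.
- hold_down: Loose, 0.25 kg, 124 mm tall. Origin under its T-foot, z up; starts at z 7 mm in the track, axes as the stand's. Foot 44(x) x 28(y) x 6, flange 42 x 36 at z 15-21, post, arm 14 wide at z 84-90 reaching to y -66 over the stack, 3 mm above it: it blocks lifting. Grasp the black grip, 18 x 18 at z 90-124 above the foot. Stands stably on its foot.
- stage_red: Top stage of the stack, loose: plain disc 38 mm diameter, 28 mm high, 0.08 kg, aluminium with red top face and red band. Origin at the centre of its underside, z up. At the start it rests flat on the yellow stage, 60 mm above the worktop.
- stage_yellow: Middle stage, loose: disc 52 mm diameter, 26 mm high, 0.12 kg, aluminium with yellow top face (its rim shows under the red one) and yellow band. Origin at the centre of its underside, z up. At the start it rests flat on the blue stage, 34 mm above the worktop.
- stage_blue: Bottom stage, loose: disc 66 mm diameter, 26 mm high, 0.16 kg, aluminium with blue top face (its rim shows under the yellow one) and blue band. Origin at the centre of its underside, z up. At the start it rests on the stand's plinth, 8 mm above the worktop.
- pad_red: Fixed flat round red pad, 90 mm diameter, 4 mm thick. Origin at the centre of its underside, on the worktop.
- pad_yellow: Fixed flat round yellow pad, 90 mm diameter, 4 mm thick. Origin at the centre of its underside, on the worktop.
- pad_blue: Fixed flat round blue pad, 90 mm diameter, 4 mm thick. Origin at the centre of its underside, on the worktop.
- parking_pad: Fixed flat rectangular black pad with a white outline, 84 (its x) x 74 (its y) mm, 4 mm thick. Origin at the centre of its underside, on the worktop. The hold-down may stand on it at any angle about the vertical.
- tape: Bystander: roll of black tape lying flat, 62 mm across, 19 mm high, beside the work. Origin at the centre of its underside. To be left where it is. (The cables lying about the worktop do not obstruct the work.)

How it is judged:
On the way, in this order (a step that is already met when the one before it is completed fails the run):
1. the hold-down has been slid out of the open end of the track (x of hold_down in the frame of stand below -0.064 m and z of hold_down in the frame of stand below 0.05 m).
2. the hold-down stands on the parking pad, all stages still in the stack (horizontal distance between hold_down and parking_pad below 0.015 m and z of hold_down in the frame of parking_pad between 0.001 and 0.007 m and angle between hold_down's own z axis and vertical below 0.1 rad and horizontal distance between each of stage_red, stage_yellow, stage_blue and stand below 0.03 m), for 0.1 s.
At the end, for the whole second after the job is handed in: Each stage stands upright (0.1 rad) on the pad of its colour, within 12 mm of its centre; the hold-down stands upright on the parking pad, its foot within 15 mm of the centre; all released and at rest; the tape roll within 20 mm of where it was (horizontal distance between stage_red and pad_red below 0.012 m and z of stage_red in the frame of pad_red between 0.001 and 0.007 m and angle between each of stage_red, stage_yellow, stage_blue, hold_down's own z axis and vertical below 0.1 rad and linear speed of each of stage_red, stage_yellow, stage_blue, hold_down below 0.01 m/s and horizontal distance between stage_yellow and pad_yellow below 0.012 m and z of stage_yellow in the frame of pad_yellow between 0.001 and 0.007 m and horizontal distance between stage_blue and pad_blue below 0.012 m and z of stage_blue in the frame of pad_blue between 0.001 and 0.007 m and horizontal distance between hold_down and parking_pad below 0.015 m and z of hold_down in the frame of parking_pad between 0.001 and 0.007 m and distance of tape from where it was at the start of the episode below 0.02 m); the robot touches nothing.
It fails at once if the hold down was dropped (let go and falling faster than 0.7 m/s) (linear speed of hold_down above 0.7 m/s and contact force between the fingers and hold_down below 0.1 N).
It fails at once if the stage red was dropped (let go and falling faster than 0.7 m/s) (linear speed of stage_red above 0.7 m/s and contact force between the fingers and stage_red below 0.1 N).
It fails at once if the stage yellow was dropped (let go and falling faster than 0.7 m/s) (linear speed of stage_yellow above 0.7 m/s and contact force between the fingers and stage_yellow below 0.1 N).
It fails at once if the stage blue was dropped (let go and falling faster than 0.7 m/s) (linear speed of stage_blue above 0.7 m/s and contact force between the fingers and stage_blue below 0.1 N).
It fails at once if the roll of tape was pushed away (distance of tape from where it was at the start of the episode above 0.02 m).
It also fails if it takes over 128 s, if anything falls off the work surface, if the arm or the gripper's body presses on something with over 40 N, if the wrist force passes 120 N, or if a joint passes its speed limit or range.

## Working session

There is one attempt and no reset: what is moved stays moved. The work goes in short steps, Python scripts to look and compute and a tool call to move; the robot and the scene stay as the last step left them, time stands still between calls to the robot, and variables do not carry over. Pictures are saved under pics/ and viewed, and the job is handed in when it is done.

Besides the shell and the picture viewer there is one more tool, called after ">>>" by a JSON object that holds its "api" and its "payload". play_rows: Moves the arm, as the interface text tells. Its arguments: {"type":"object","properties":{"deltas":{"type":"array","items":{"type":"number"}},"squeeze":{"type":"number"}},"required":["deltas"]}

```bash
ls; mkdir -p pics; cat > h.py <<'E'
import numpy as np, cv2
from plant import robot
def snap(n,f):
    m=robot.camera_model(n); p,d=robot.camera(n); cv2.imwrite(f'pics/{f}.png',p[:,:,::-1]); np.savez(f'pics/{f}.npz',d=d,p=p,**{k:np.array(v) for k,v in m.items()}); return p,d,m
def ray(m,xy,z=None,dep=None):
    v=np.array([(xy[0]-m['cx'])/m['fx'],(xy[1]-m['cy'])/m['fy'],1.]); R=np.array(m['R']);t=np.array(m['t'])
    if dep is not None: return R.T@(v*dep-t)
    o=-R.T@t; w=R.T@v; return o+w*(z-o[2])/w[2]
E
python3 - <<'E'
from h import *
s=robot.sense();print(s['clock'],s['ee_pos'],s['ee_rot'],s['finger_gap'],s['force'])
for c in ['top','scene']:
    p,d,m=snap(c,c+'0')
    print(c,m['fx'],-np.array(m['R']).T@m['t'])
    for th in ['stand','hold_down','stage_red','stage_yellow','stage_blue','pad_red','pad_yellow','pad_blue','parking_pad','tape']:
        r=robot.pinpoint(th,c)[:2]
        for k in r:
            x,y=k['xy']; dd=d[int(min(y,479)),int(min(x,639))]
            print(th,round(k['p'],2),np.round(k['xy'],1),'z0',np.round(ray(m,k['xy'],z=0),4),'dep',np.round(ray(m,k['xy'],dep=dd),4))
E
```

```text
pics
0.0 [ 0.1292586  -0.50853089  0.23045963] [[ 2.46249935e-01 -9.69206329e-01 -2.47006089e-04]
 [-9.69205085e-01 -2.46250017e-01  1.55992874e-03]
 [-1.57271806e-03 -1.44732793e-04 -9.99998753e-01]] 0.9964750836936073 [-0.41823358  0.28838555 -1.29515205]
top 514.2362578873742 [0.34158053 0.23120905 0.9170141 ]
stand 0.82 [331.2 209.8] z0 [0.5777 0.2098 0.    ] dep [0.5586 0.2115 0.0744]
stage_red 0.75 [329.8 203. ] z0 [0.5906 0.2127 0.    ] dep [0.5669 0.2145 0.0871]
stage_yellow 0.81 [330.5 204.7] z0 [0.5874 0.2113 0.    ] dep [0.5637 0.2133 0.0885]
stage_blue 0.87 [330.3 207.2] z0 [0.5826 0.2116 0.    ] dep [0.5602 0.2134 0.0853]
pad_red 0.75 [285.2 279.5] z0 [0.4466 0.2886 0.    ] dep [0.4463 0.2884 0.0029]
pad_yellow 0.86 [359. 285.] z0 [0.4408 0.1564 0.    ] dep [0.44   0.157  0.0075]
pad_blue 0.97 [216.5 286.6] z0 [0.4301 0.4099 0.    ] dep [0.4296 0.4089 0.0053]
parking_pad 0.93 [433.5 289.1] z0 [0.4376 0.0228 0.    ] dep [0.437  0.0243 0.0063]
parking_pad 0.49 [328.7 209.9] z0 [0.5774 0.2144 0.    ] dep [0.5589 0.2157 0.072 ]
tape 0.87 [205.2 221.8] z0 [0.5475 0.4388 0.   
[... 365 characters left out ...]
 0.1299 0.    ] dep [0.5661 0.2319 0.0722]
stage_yellow 0.87 [291.9 235.7] z0 [0.6224 0.1603 0.    ] dep [0.5595 0.2329 0.0536]
stage_yellow 0.37 [288.7 222.6] z0 [0.6589 0.1267 0.    ] dep [0.57   0.2282 0.0714]
stage_blue 0.96 [293.4 249.6] z0 [0.5891 0.1953 0.    ] dep [0.5548 0.2351 0.0309]
pad_red 0.76 [327.8 308.8] z0 [0.441  0.2922 0.    ] dep [0.437  0.2975 0.0048]
pad_yellow 0.62 [381.9 270.9] z0 [0.4368 0.1563 0.    ] dep [0.4328 0.163  0.0049]
pad_blue 0.93 [279.4 354.8] z0 [0.4277 0.4126 0.    ] dep [0.4253 0.4153 0.0031]
parking_pad 0.76 [420.5 237.6] z0 [0.4445 0.0219 0.    ] dep [0.441  0.0287 0.0042]
tape 0.64 [201.3 325.7] z0 [0.5524 0.4354 0.    ] dep [0.5352 0.449  0.0166]
```

View pics/top0.png

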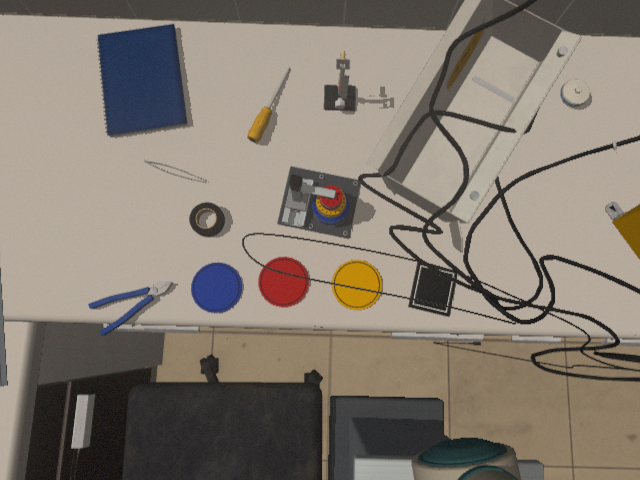

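View pics/scene0.png

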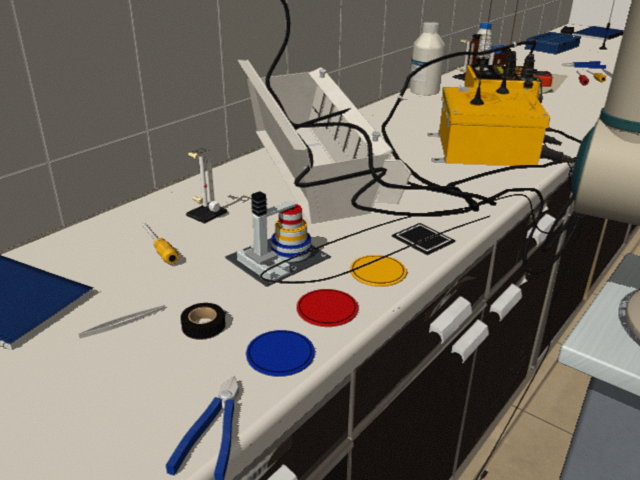

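```bash
cat >> h.py <<'E'
def go(pos,ang=None):
    "print tool-frame shift mm and turn to reach world TCP pos and world angle of tool x"
    s=robot.sense();R=np.array(s['ee_rot']);d=R.T@(np.array(pos)-s['ee_pos'])*1000
    a=np.arctan2(R[1,0],R[0,0]); tr=0
    if ang is not None: tr=-((ang-a+np.pi)%(2*np.pi)-np.pi)
    print('clock',round(s['clock'],2),'pos',np.round(s['ee_pos'],4),'ang',round(a,3),'-> shift',np.round(d,1),'turn',round(tr,3),'gap',round(s['finger_gap'],3),'F',np.round(s['force'],1))
E
python3 - <<'E'
from h import *
m=robot.camera_model('wrist');R=np.array(m['R']);o=-R.T@m['t'];s=robot.sense()
print(o, R.T@[0,0,1], 'cam in tool',np.array(s['ee_rot']).T@(o-s['ee_pos']),m['fx'])
# stand yaw from top view
z=np.load('pics/top0.npz');mm={k:z[k] for k in z.files}
p=z['p'];cv2.imwrite('pics/top0z.png',cv2.resize(p[140:270,230:400,::-1],None,fx=4.5,fy=4.5,interpolation=cv2.INTER_CUBIC))
for c in [(291,167),(360,178),(350,238),(278,226)]: print(ray(mm,c,z=.004))
go([0.50,0.20,0.36],-0.22)
go([0.50,0.20,0.36],1.36)
E
```

```text
[ 0.20028512 -0.49060165  0.37425192] [-0.2768275  -0.07003611 -0.95836396] cam in tool [-0.00019645 -0.0733197  -0.14293877] 365.2700961388453
[0.65622958 0.28681806 0.004     ]
[0.63934227 0.15804203 0.004     ]
[0.52518273 0.17441299 0.004     ]
[0.54312991 0.30567191 0.004     ]
clock 1.1 pos [ 0.1293 -0.5089  0.2313] ang -1.322 -> shift [-595.8 -533.8 -128.8] turn -1.102 gap 1.004 F [-0.1 -0.2 -0.3]
clock 1.1 pos [ 0.1293 -0.5089  0.2313] ang -1.322 -> shift [-595.8 -533.8 -128.8] turn -2.682 gap 1.004 F [-0.1 -0.2 -0.3]
```

View pics/top0z.png

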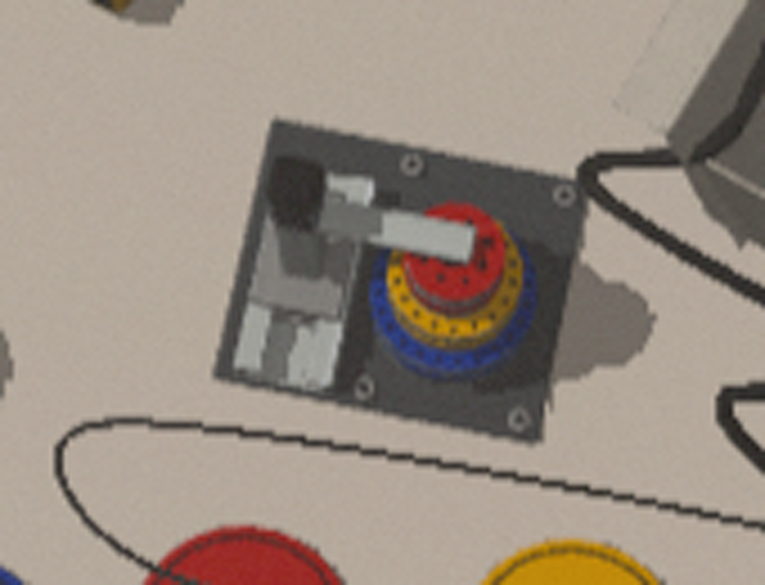

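>>> {"api": "play_rows", "payload": {"deltas": [0,0,-40,0,0,-20,-20,-80,-0.1,0,-50,-45,-115,-0.2,0,-80,-72,-140,-0.3,0,-110,-98,-150,-0.4,0,-140,-125,-155,-0.5,0,-170,-152,-160,-0.6,0,-200,-179,-160,-0.7,0,-230,-206,-160,-0.8,0,-260,-233,-160,-0.9,0,-290,-260,-160,-1.0,0,-320,-287,-160,-1.1,0,-350,-314,-160,-1.1,0,-380,-340,-160,-1.1,0,-410,-367,-160,-1.1,0,-440,-394,-160,-1.1,0,-470,-421,-160,-1.1,0,-500,-448,-160,-1.1,0,-530,-475,-160,-1.1,0,-560,-502,-160,-1.1,0], "squeeze": 60}}

```text
clock: 2.77
ee_pos: [0.4777, 0.1586, 0.3914]
ee_rot: [[0.976, -0.22, 0.001], [-0.22, -0.976, -0.0], [0.001, -0.0, -1.0]]
force: [1.1, -0.5, 0.4]
finger_gap: 1.0
```

```bash
python3 - <<'E'
from h import *
go([0.50,0.20,0.36],-0.22)
s=robot.sense();print(s['q'])
p,d,m=snap('wrist','w1')
print(-np.array(m['R']).T@m['t'])
for th in ['stand','hold_down','stage_red','stage_yellow','stage_blue','pad_red','pad_yellow','pad_blue','parking_pad','tape']:
        r=robot.pinpoint(th,'wrist')[:1]
        for k in r:
            x,y=k['xy']; dd=d[int(min(y,479)),int(min(x,639))]
            print(th,round(k['p'],2),np.round(k['xy'],1),'z0',np.round(ray(m,k['xy'],z=0),4),'dep',np.round(ray(m,k['xy'],dep=dd),4))
E
```

```text
clock 2.77 pos [0.4777 0.1586 0.3914] ang -0.221 -> shift [ 12.6 -45.3  31.4] turn -0.001 gap 1.0 F [ 1.1 -0.5  0.4]
[ 2.47204687e-01  1.94849134e-02  1.11691782e+00 -1.91485105e-04
  2.00462145e+00  4.68577798e-01]
[0.49417963 0.22976006 0.53427934]
hold_down 0.73 [375.5  82.1] z0 [0.592  0.2696 0.    ] dep [0.5827 0.2658 0.0511]
stage_red 0.67 [378.9 127.3] z0 [0.5867 0.2107 0.    ] dep [0.5715 0.2138 0.0875]
stage_yellow 0.55 [375.8 127. ] z0 [0.5825 0.212  0.    ] dep [0.5678 0.215  0.0886]
pad_red 0.86 [265.9  88.9] z0 [0.445  0.2939 0.    ] dep [0.4454 0.2933 0.005 ]
pad_yellow 0.73 [285.8 186. ] z0 [0.4397 0.1593 0.    ] dep [0.4402 0.16   0.005 ]
parking_pad 0.75 [305.7 271.8] z0 [0.4379 0.0214 0.    ] dep [0.4384 0.0233 0.0049]
tape 0.3 [305.7 270.6] z0 [0.4384 0.0234 0.    ] dep [0.4389 0.0253 0.005 ]
```

View pics/w1.png

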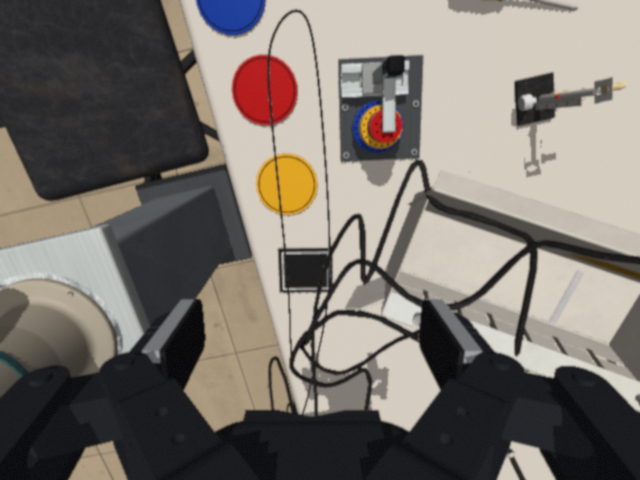

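```bash
cat > seg.py <<'E'
from h import *
def load(f):
    z=np.load(f'pics/{f}.npz');return z['p'],z['d'],{k:z[k] for k in z.files}
def world(d,m):
    v,u=np.mgrid[0:480,0:640]; C=np.stack([(u-m['cx'])/m['fx']*d,(v-m['cy'])/m['fy']*d,d],-1)
    return (C-np.array(m['t']))@np.array(m['R'])
def cols(p):
    h=cv2.cvtColor(p,cv2.COLOR_RGB2HSV);H,S,V=[h[...,i].astype(int) for i in range(3)]
    return {'red':((H<8)|(H>172))&(S>130)&(V>60),'yellow':(H>15)&(H<32)&(S>130)&(V>90),'blue':(H>105)&(H<130)&(S>110)&(V>40)}
def pads(f):
    p,d,m=load(f);W=world(d,m)
    for c,k in cols(p).items():
        for zl,zh,zz,nm in [(-.01,.02,.004,'pad'),(.075,.1,.088,'sred'),(.05,.075,.06,'syel'),(.024,.045,.034,'sblu')]:
            mask=(k&(W[...,2]>zl)&(W[...,2]<zh)&(d>0)).astype(np.uint8)
            n,lab,st,ce=cv2.connectedComponentsWithStats(cv2.morphologyEx(mask,cv2.MORPH_CLOSE,np.ones((5,5))))
            for i in range(1,n):
                if st[i,4]<150: continue
                cs,_=cv2.findContours((lab==i).astype(np.uint8),cv2.RETR_EXTERNAL,cv2.CHAIN_APPROX_NONE)
                h=cv2.convexHull(max(cs,key=len)).reshape(-1,2)
                P=np.array([ray(m,q,z=zz)[:2] for q in h])
                (x,y),r=cv2.minEnclosingCircle((P*1000).astype(np.float32))
                # LS circle
                A=np.c_[2*P,np.ones(len(P))];s=np.linalg.lstsq(A,(P**2).sum(1),rcond=None)[0]
                print(f,c,nm,st[i,4],'enc',np.round([x,y,r],1),'ls',np.round(s[:2]*1000,1),round(1000*np.sqrt(s[2]+s[0]**2+s[1]**2),1))
E
python3 - <<'E'
from seg import *
for f in ['top0','scene0','w1']: pads(f)
for f in ['top0','scene0','w1']:
    p,d,m=load(f);W=world(d,m)
    for zl,zh in [(.124,.14),(.1,.14),(.09,.1)]:
        k=(d>0)&(W[...,2]>zl)&(W[...,2]<zh)&(abs(W[...,0]-.6)<.1)&(abs(W[...,1]-.25)<.1)
        Q=W[k]
        if len(Q)>8:
            r=cv2.minAreaRect((Q[:,:2]*1000).astype(np.float32)); print(f,zl,len(Q),np.round(Q.mean(0),4),r, Q[:,2].max())
E
```

```text
top0 red pad 1943 enc [443.  291.9  44.5] ls [442.9 291.7] 44.1
top0 red sred 252 enc [577.5 213.7  20.3] ls [578.  214.1] 19.1
top0 yellow pad 255 enc [ 555.2 -356.1   50.1] ls [ 556.3 -357.8] 46.6
top0 yellow pad 1973 enc [441.9 161.4  44.8] ls [441.8 161.3] 44.5
top0 yellow syel 250 enc [576.4 212.2  26.5] ls [576.7 212.6] 25.8
top0 yellow syel 167 enc [ 562.1 -321.1   21.6] ls [ 561.4 -322.7] 21.0
top0 yellow sblu 247 enc [721.7 346.2  27.4] ls [723.7 352.1] 22.1
top0 yellow sblu 270 enc [ 555.3 -337.5   39.4] ls [ 554.  -339.8] 38.5
top0 blue pad 7327 enc [826.1 582.4 124.6] ls [829.1 581.1] 111.1
top0 blue pad 1937 enc [429.  409.7  44.2] ls [428.9 409.6] 43.8
top0 blue pad 562 enc [388.9 574.4  55.1] ls [390.6 573.6] 46.7
top0 blue sblu 168 enc [574.9 213.8  31.7] ls [578.8 213. ] 31.6
scene0 red pad 1823 enc [442.3 293.2  45.9] ls [442.1 293.1] 45.2
scene0 yellow pad 722 enc [ 552.5 -447.3  142.3] ls [ 555.5 -449.9] 132.8
scene0 yellow pad 1395 enc [441.1 163.1  46.7] ls [441.  163.1] 45.6
scene0 yellow sred 1114 enc [ 520.2 -392.   124.3] ls [ 524.5 -401. ] 118.6
scene0 yell
[... 1876 characters left out ...]
9.02197265625, 134.18594360351562), 1.6917870044708252) 0.13239332137969317
scene0 0.09 291 [0.584  0.2448 0.0954] ((586.5673217773438, 219.53909301757812), (125.53599548339844, 25.792421340942383), 86.95121002197266) 0.09992091489527567
w1 0.124 356 [0.5903 0.2714 0.1305] ((590.83837890625, 271.814208984375), (18.20851707458496, 17.83254623413086), 80.77340698242188) 0.13359781790200023
w1 0.1 741 [0.5933 0.2319 0.1208] ((596.0026245117188, 216.15521240234375), (26.264223098754883, 133.10984802246094), 2.5186431407928467) 0.13359781790200023
w1 0.09 718 [0.5842 0.2361 0.097 ] ((584.2939453125, 236.93746948242188), (81.04507446289062, 28.2097110748291), 70.42527770996094) 0.09990338366021233
```

```bash
python3 - <<'E'
from seg import *
for f in ['top0','w1','scene0']:
    p,d,m=load(f);W=world(d,m)
    g=cv2.cvtColor(p,cv2.COLOR_RGB2GRAY)
    k=((g<75)&(abs(W[...,0]-.438)<.07)&(abs(W[...,1]-.024)<.07)&(W[...,2]<.03)).astype(np.uint8)
    k=cv2.morphologyEx(k,cv2.MORPH_OPEN,np.ones((3,3)))
    n,lab,st,ce=cv2.connectedComponentsWithStats(k)
    for i in range(1,n):
        if st[i,4]>150:
            cs,_=cv2.findContours((lab==i).astype(np.uint8),cv2.RETR_EXTERNAL,cv2.CHAIN_APPROX_NONE)
            P=np.array([ray(m,q,z=.004)[:2] for q in max(cs,key=len).reshape(-1,2)])*1000
            print(f,st[i,4],cv2.minAreaRect(P.astype(np.float32)))
z=np.load('pics/top0.npz')['p'];cv2.imwrite('pics/park.png',np.hstack([cv2.resize(z[250:325,390:475,::-1],(400,360)),cv2.resize(np.load('pics/w1.npz')['p'][235:310,260:345,::-1],(400,360))]))
go([0.5905,0.2717,0.150],-0.21); go([0.5905,0.2717,0.101],-0.21)
E
```

```text
top0 1078 ((438.47540283203125, 24.446189880371094), (56.909690856933594, 65.63671875), 77.81989288330078)
w1 1190 ((438.3028564453125, 25.706111907958984), (53.3888053894043, 64.0110855102539), 77.30632781982422)
scene0 576 ((440.6603698730469, 28.336868286132812), (69.65148162841797, 64.67594146728516), 79.29751586914062)
scene0 1293 ((308.095703125, 207.82742309570312), (40.468318939208984, 242.30136108398438), 15.928510665893555)
scene0 3543 ((234.1141357421875, 366.16546630859375), (35.92959213256836, 236.36178588867188), 22.49154281616211)
clock 3.32 pos [0.4771 0.1554 0.392 ] ang -0.223 -> shift [  84.5 -138.4  242.2] turn -0.013 gap 0.997 F [-0.5 -0.4  0.6]
clock 3.32 pos [0.4771 0.1554 0.392 ] ang -0.223 -> shift [  84.5 -138.4  291.2] turn -0.013 gap 0.997 F [-0.5 -0.4  0.6]
```

View pics/park.png

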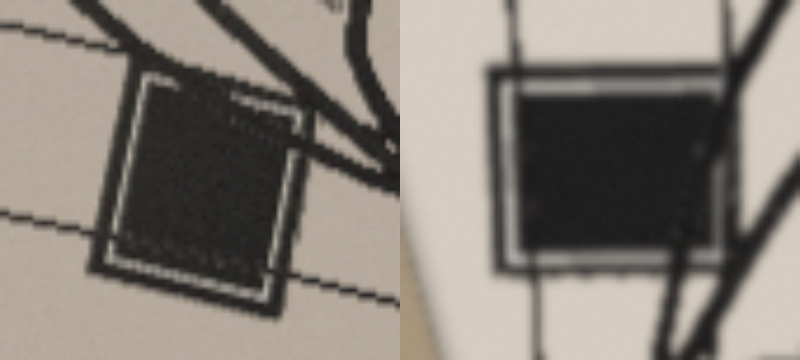

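>>> {"api": "play_rows", "payload": {"deltas": [17,-28,30,-0.013,0,34,-56,60,-0.013,0,51,-83,90,-0.013,0,68,-111,120,-0.013,0,84.5,-138.4,160,-0.013,0,84.5,-138.4,200,-0.013,0,84.5,-138.4,225,-0.013,0,84.5,-138.4,225,-0.013,0]}}

```text
clock: 3.98
ee_pos: [0.5872, 0.2704, 0.1567]
ee_rot: [[0.978, -0.209, -0.014], [-0.209, -0.978, -0.006], [-0.012, 0.008, -1.0]]
force: [-0.0, -0.3, -2.1]
finger_gap: 1.0
```

```bash
python3 - <<'E'
from h import *
go([0.5905,0.2717,0.101],-0.21)
p,d,m=snap('wrist','w2')
snap('scene','s2')
E
```

```text
clock 3.98 pos [0.5872 0.2704 0.1567] ang -0.21 -> shift [ 3.6 -2.5 55.6] turn -0.0 gap 1.0 F [-0.  -0.3 -2.1]
```

View pics/w2.png

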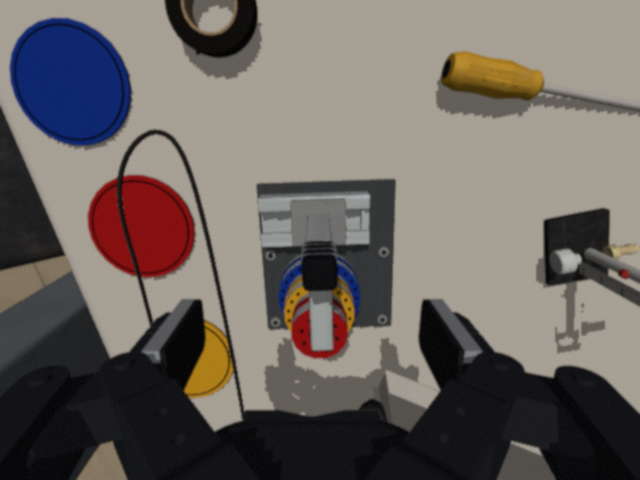

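View pics/s2.png

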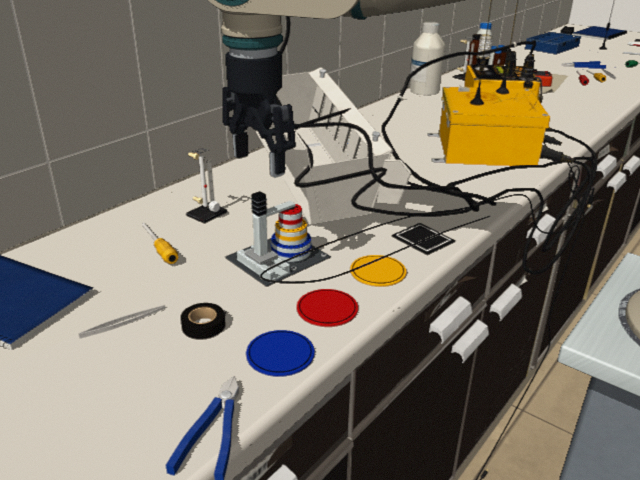

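>>> {"api": "play_rows", "payload": {"deltas": [3.6,-2.5,20,0,0,3.6,-2.5,40,0,0,3.6,-2.5,54,0,0,3.6,-2.5,54,0,0,3.6,-2.5,54,0,0]}}

```text
clock: 4.5
ee_pos: [0.5951, 0.2727, 0.1167]
ee_rot: [[0.978, -0.21, 0.003], [-0.21, -0.978, 0.001], [0.003, -0.001, -1.0]]
force: [0.2, 1.3, 0.9]
finger_gap: 1.001
```

```bash
python3 - <<'E'
from h import *
go([0.5905,0.2717,0.101],-0.21)
p,d,m=snap('wrist','w3')
E
```

```text
clock 4.5 pos [0.5951 0.2727 0.1167] ang -0.211 -> shift [-4.3  2.  15.7] turn -0.001 gap 1.001 F [0.2 1.3 0.9]
```

View pics/w3.png

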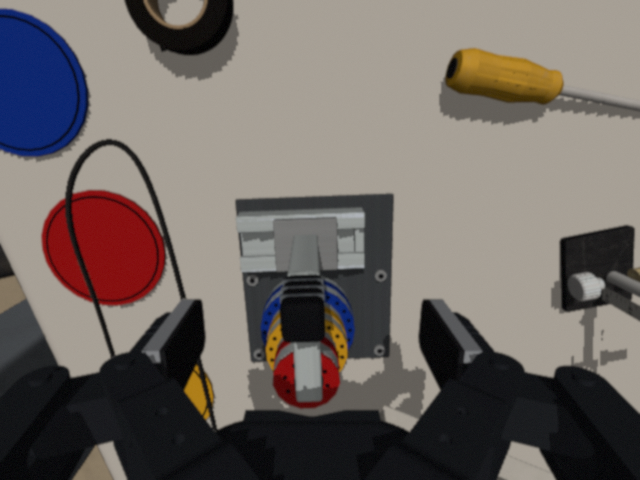

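>>> {"api": "play_rows", "payload": {"deltas": [-4.3,2,8,0,0,-4.3,2,15,0,0,-4.3,2,15,0,0,-4.3,2,15,0,0,-4.3,2,15,0,0]}}

```text
clock: 4.97
ee_pos: [0.5908, 0.2719, 0.1024]
ee_rot: [[0.978, -0.21, 0.004], [-0.21, -0.978, 0.001], [0.004, -0.002, -1.0]]
force: [0.9, 0.1, 0.1]
finger_gap: 1.0
```

```bash
python3 - <<'E'
from h import *
go([0.5905,0.2717,0.101],-0.21)
E
```

```text
clock 4.97 pos [0.5908 0.2719 0.1024] ang -0.211 -> shift [-0.3  0.3  1.4] turn -0.001 gap 1.0 F [0.9 0.1 0.1]
```

>>> {"api": "play_rows", "payload": {"deltas": [0,0,0,0,60,0,0,0,0,120,0,0,0,0,170,0,0,0,0,200,0,0,0,0,230,0,0,0,0,255,0,0,0,0,255,0,0,0,0,255,0,0,0,0,255,0,0,0,0,255,0,0,0,0,255,0,0,0,0,255], "squeeze": 60}}

```text
clock: 5.97
ee_pos: [0.591, 0.2719, 0.1026]
ee_rot: [[0.978, -0.21, 0.005], [-0.21, -0.978, 0.001], [0.004, -0.002, -1.0]]
force: [0.8, 0.2, 2.5]
finger_gap: 0.2
```

```bash
python3 - <<'E'
from h import *
go([0.5905,0.2717,0.101],-0.21)
p,d,m=snap('wrist','w4')
E
```

```text
clock 5.97 pos [0.591  0.2719 0.1026] ang -0.211 -> shift [-0.5  0.3  1.6] turn -0.001 gap 0.2 F [0.8 0.2 2.5]
```

View pics/w4.png

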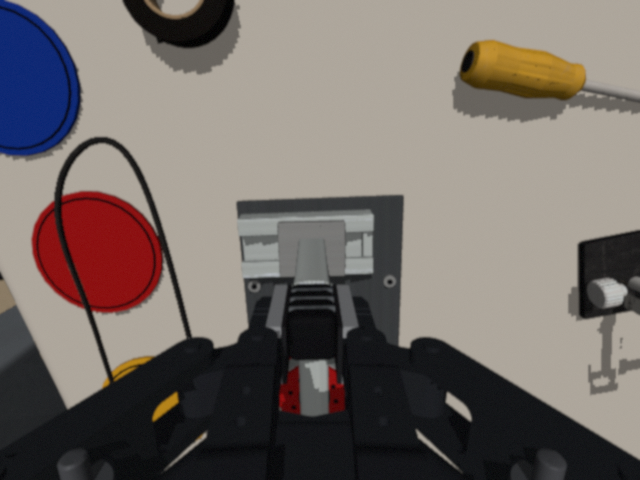

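>>> {"api": "play_rows", "payload": {"deltas": [-3,0,-0.5,0,255,-8,0,-1,0,255,-14,0,-1,0,255,-20,0,-1,0,255,-26,0,-1,0,255,-32,0,-1,0,255,-38,0,-1,0,255,-40,0,-1,0,255,-40,0,-1,0,255]}}

```text
clock: 6.77
ee_pos: [0.5513, 0.2804, 0.1035]
ee_rot: [[0.978, -0.209, 0.005], [-0.209, -0.978, 0.001], [0.004, -0.002, -1.0]]
force: [0.5, -0.4, -2.5]
finger_gap: 0.199
```

```bash
python3 - <<'E'
from h import *
t=-.21
go(np.array([.591,.2719,.1036])+[-76*.978e-3,76*.21e-3,0],-0.21)
p,d,m=snap('wrist','w5')
E
```

```text
clock 6.77 pos [0.5513 0.2804 0.1035] ang -0.211 -> shift [-35.4  -0.   -0.2] turn -0.001 gap 0.199 F [ 0.5 -0.4 -2.5]
```

View pics/w5.png

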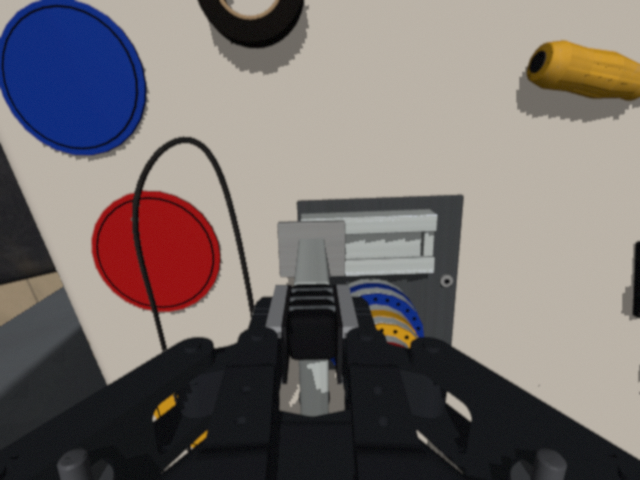

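>>> {"api": "play_rows", "payload": {"deltas": [-6,0,0,0,255,-12,0,0,0,255,-18,0,0,0,255,-24,0,0,0,255,-30,0,0,0,255,-36,0,0,0,255,-38,0,0,0,255,-38,0,0,0,255,-38,0,0,0,255]}}

```text
clock: 7.57
ee_pos: [0.5145, 0.2885, 0.1035]
ee_rot: [[0.978, -0.209, 0.005], [-0.209, -0.978, 0.002], [0.005, -0.003, -1.0]]
force: [1.4, -0.7, -3.4]
finger_gap: 0.197
```

```bash
python3 - <<'E'
from h import *
go([.438,.0238,.1036+.1],-0.21)
p,d,m=snap('wrist','w6')
E
```

```text
clock 7.57 pos [0.5145 0.2885 0.1035] ang -0.211 -> shift [ -18.9  274.6 -100.9] turn -0.001 gap 0.197 F [ 1.4 -0.7 -3.4]
```

View pics/w6.png

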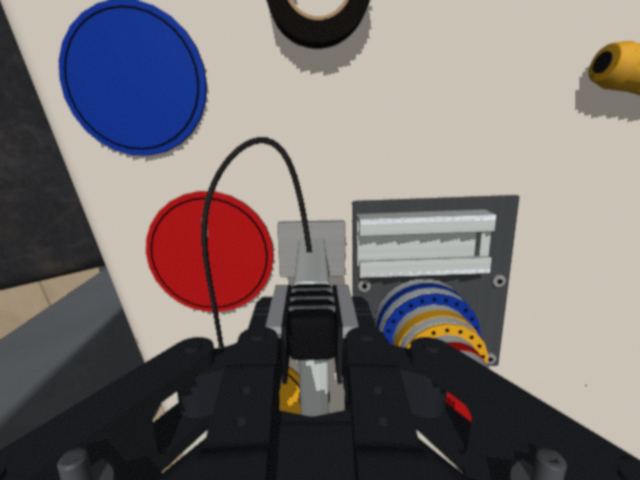

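>>> {"api": "play_rows", "payload": {"deltas": [0,0,-8,0,255,0,0,-20,0,255,0,0,-40,0,255,0,0,-60,0,255,0,10,-80,0,255,-2,30,-95,0,255,-3,55,-100,0,255,-5,80,-100,0,255,-7,105,-100,0,255,-9,130,-100,0,255,-11,155,-100,0,255,-13,180,-100,0,255,-15,205,-100,0,255,-16,230,-100,0,255,-17,250,-100,0,255,-18,264,-95,0,255,-19,272,-85,0,255,-19,274.6,-75,0,255,-19,274.6,-70,0,255,-19,274.6,-70,0,255]}}

```text
clock: 9.28
ee_pos: [0.4375, 0.0243, 0.171]
ee_rot: [[0.978, -0.209, 0.002], [-0.209, -0.978, 0.002], [0.002, -0.002, -1.0]]
force: [-0.2, 0.1, -2.5]
finger_gap: 0.197
```

```bash
python3 - <<'E'
from h import *
go([.438,.0238,.1],-0.21)
p,d,m=snap('wrist','w7')
snap('top','t7');print(robot.pinpoint('parking_pad','wrist'))
E
```

```text
clock 9.28 pos [0.4375 0.0243 0.171 ] ang -0.211 -> shift [ 0.4  0.5 71. ] turn -0.001 gap 0.197 F [-0.2  0.1 -2.5]
[{'xy': [313.6, 214.4], 'p': 0.66}]
```

View pics/w7.png

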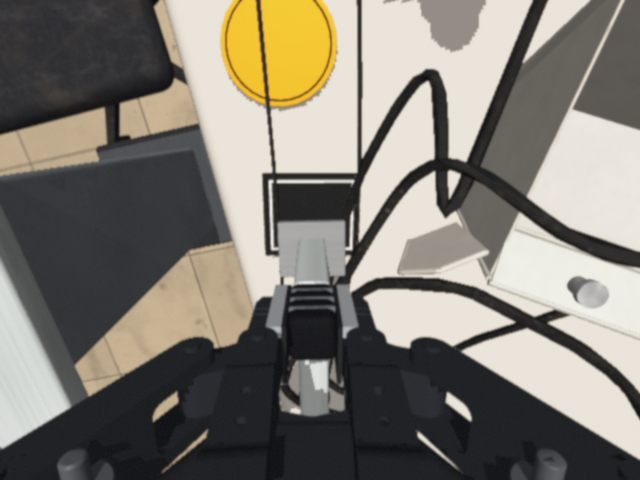

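View pics/t7.png

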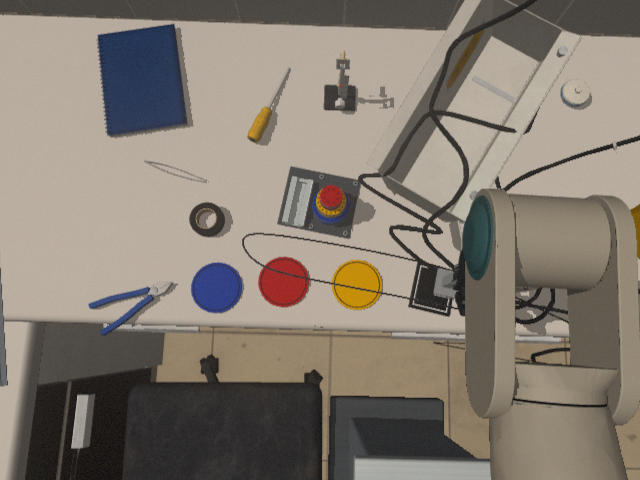

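```bash
python3 - <<'E'
from seg import *
p,d,m=load('w7')
for q in [(313.6,214.4),(311,214),(263,175),(358,173),(267,253)]: print(ray(m,q,z=.004))
E
```

```text
[0.44033762 0.02562987 0.004     ]
[0.43820234 0.02645122 0.004     ]
[0.40569829 0.06781437 0.004     ]
[0.48429042 0.05270004 0.004     ]
[ 3.92132658e-01 -2.73077751e-04  4.00000000e-03]
```

>>> {"api": "play_rows", "payload": {"deltas": [0,0,12,0,255,0,0,25,0,255,0,0,38,0,255,0,0,50,0,255,0,0,58,0,255,0,0,58,0,255,0,0,58,0,255]}}

```text
clock: 10.02
ee_pos: [0.4387, 0.0247, 0.1147]
ee_rot: [[0.978, -0.208, 0.005], [-0.208, -0.978, 0.002], [0.004, -0.003, -1.0]]
force: [-0.3, 0.1, -2.4]
finger_gap: 0.197
```

```bash
python3 - <<'E'
from h import *
go([.438,.0238,.1],-0.21)
p,d,m=snap('wrist','w8')
snap('scene','s8')
E
```

```text
clock 10.02 pos [0.4387 0.0247 0.1147] ang -0.21 -> shift [-0.5  1.  14.7] turn 0.0 gap 0.197 F [-0.3  0.1 -2.4]
```

View pics/w8.png

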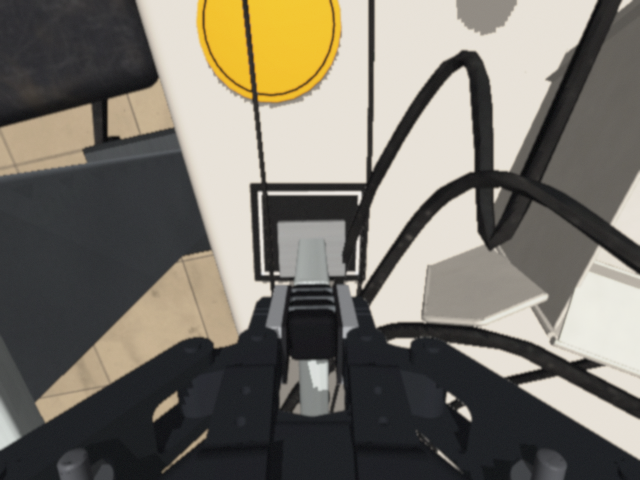

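View pics/s8.png

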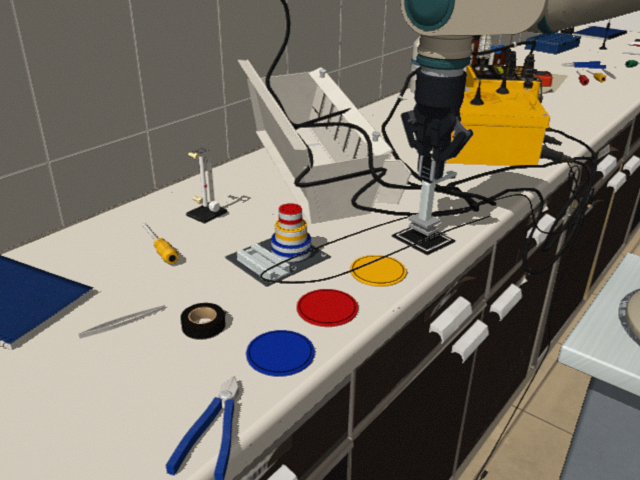

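>>> {"api": "play_rows", "payload": {"deltas": [0,0,4,0,255,0,0,8,0,255,0,0,11,0,255,0,0,13,0,255,0,0,14,0,255,0,0,14.5,0,255,0,0,15,0,255,0,0,15,0,255]}}

```text
clock: 10.78
ee_pos: [0.4394, 0.0246, 0.1007]
ee_rot: [[0.978, -0.208, 0.007], [-0.208, -0.978, 0.002], [0.006, -0.003, -1.0]]
force: [-0.4, -0.0, -2.6]
finger_gap: 0.199
```

>>> {"api": "play_rows", "payload": {"deltas": [0,0,0.7,0,255,0,0,1.4,0,255,0,0,1.4,0,255,0,0,1.4,0,255]}}

```text
clock: 11.12
ee_pos: [0.4396, 0.0246, 0.0996]
ee_rot: [[0.978, -0.208, 0.008], [-0.208, -0.978, 0.002], [0.007, -0.003, -1.0]]
force: [-0.6, 1.2, -1.2]
finger_gap: 0.198
```

>>> {"api": "play_rows", "payload": {"deltas": [0,0,0.7,0,255,0,0,0.8,0,255,0,0,0.8,0,225,0,0,0.8,0,210,0,0,0.8,0,190,0,0,0.8,0,150,0,0,0.8,0,100,0,0,0.8,0,50,0,0,0.8,0,0,0,0,0.8,0,0,0,0,0.8,0,0]}}

```text
clock: 12.03
ee_pos: [0.4396, 0.0246, 0.0988]
ee_rot: [[0.978, -0.208, 0.007], [-0.208, -0.978, 0.002], [0.007, -0.003, -1.0]]
force: [-0.0, -0.4, 0.4]
finger_gap: 0.998
```

```bash
python3 - <<'E'
from h import *
go([.577,.213,.2],-0.21)
p,d,m=snap('wrist','w9')
print(robot.pinpoint('hold_down','wrist'))
E
```

```text
clock 12.03 pos [0.4396 0.0246 0.0988] ang -0.21 -> shift [  95.8 -213.2  -99.9] turn 0.0 gap 0.998 F [-0.  -0.4  0.4]
[{'xy': [312.2, 242.4], 'p': 0.58}]
```

View pics/w9.png

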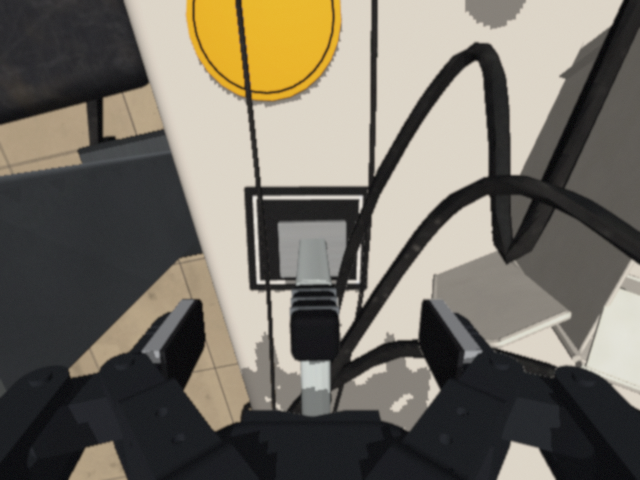

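>>> {"api": "play_rows", "payload": {"deltas": [0,0,-10,0,0,0,0,-40,0,0,0,0,-75,0,0,5,-11,-100,0,0,15,-36,-100,0,0,27,-63,-100,0,0,40,-90,-100,0,0,52,-117,-100,0,0,64,-144,-100,0,0,76,-170,-100,0,0,86,-192,-100,0,0,93,-206,-100,0,0,96,-213,-100,0,0,96,-213,-100,0,0,96,-213,-100,0,0]}}

```text
clock: 13.38
ee_pos: [0.5769, 0.2124, 0.2004]
ee_rot: [[0.978, -0.208, 0.007], [-0.208, -0.978, 0.001], [0.007, -0.003, -1.0]]
force: [-0.1, -0.7, -0.1]
finger_gap: 1.002
```

```bash
python3 - <<'E'
from seg import *
p,d,m=snap('wrist','w10')
pads('w10'); snap('top','t10');pads('t10')
p,d,m=load('t10');W=world(d,m)
k=(d>0)&(W[...,2]>.115)&(W[...,2]<.14)&(abs(W[...,0]-.438)<.04)&(abs(W[...,1]-.024)<.04)
print(W[k].mean(0),k.sum(),W[k][:,2].max())
go([.578,.213,.066],-.21)
E
```

```text
w10 red pad 7449 enc [443.2 292.2  44.4] ls [443.2 292.2] 44.2
w10 red sred 2030 enc [580.  215.   20.1] ls [579.8 214.7] 19.1
w10 red syel 150 enc [464.3 315.7  12.5] ls [465.3 316.5] 9.2
w10 red sblu 213 enc [446.  271.8  18.8] ls [440.5 272.7] 16.5
w10 yellow pad 204 enc [767.  341.7   9.1] ls [766.6 341.6] 8.9
w10 yellow pad 4890 enc [442.  162.2  44.8] ls [442.1 162.1] 44.4
w10 yellow syel 963 enc [579.7 214.   26.4] ls [579.7 214. ] 25.9
w10 yellow sblu 883 enc [722.8 348.2  24.9] ls [725.6 360.3] 27.3
w10 yellow sblu 243 enc [436.  180.9  29.1] ls [439.  180.3] 24.7
w10 blue pad 6663 enc [429.3 409.8  44.6] ls [429.6 410.2] 44.5
w10 blue sblu 945 enc [579.9 213.4  33.2] ls [579.8 213.4] 32.9
t10 red pad 1944 enc [443.  291.9  44.6] ls [442.9 291.7] 44.1
t10 yellow pad 247 enc [ 548.1 -344.3   43.4] ls [ 551.9 -346. ] 38.6
t10 yellow pad 342 enc [435.3 185.2  35.7] ls [439.3 168.1] 38.4
t10 yellow syel 177 enc [ 562.1 -321.9   21.5] ls [ 562.7 -322.1] 20.2
t10 yellow sblu 247 enc [724.6 352.1  27.8] ls [723.1 348.7] 23.1
t10 yellow sblu 266 enc [ 556.2 -337.3   38.5] ls [ 557.8 -337.7] 36.1
t10 blue pad 7277 enc [829.8 583.1 121.5] ls [829.5 584. ] 110.6
t10 blue pad 1936 enc [429.  409.4  44.1] ls [428.9 409.5] 43.7
t10 blue pad 570 enc [388.9 574.4  55.1] ls [391.2 574.7] 46.4<stdin>:6: RuntimeWarning: Mean of empty slice.
  ret = um.true_divide(
Traceback (most recent call last):
ValueError: zero-size array to reduction operation maximum which has no identity
```

View pics/w10.png

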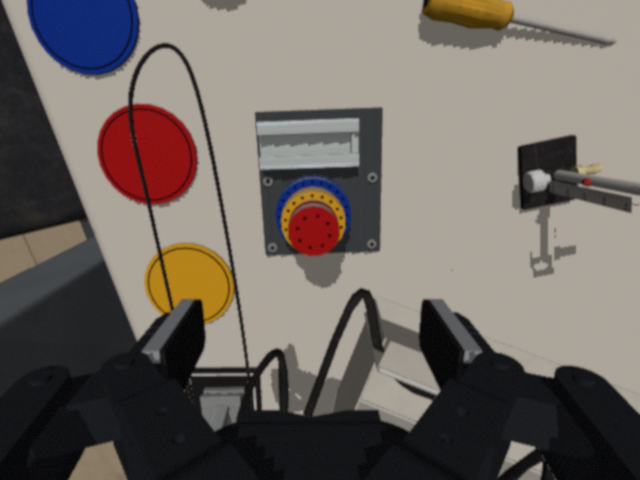

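View pics/t10.png

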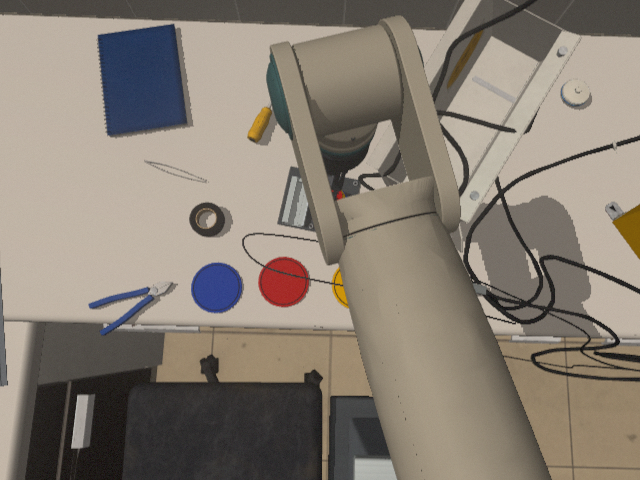

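>>> {"api": "play_rows", "payload": {"deltas": [0.3,-1.6,25,0,0,0.3,-1.6,55,0,0,0.3,-1.6,85,0,0,0.3,-1.6,110,0,0,0.3,-1.6,125,0,0,0.3,-1.6,130,0,0,0.3,-1.6,130,0,0,0.3,-1.6,130,0,0]}}

```text
clock: 14.15
ee_pos: [0.579, 0.2134, 0.0721]
ee_rot: [[0.978, -0.21, 0.009], [-0.21, -0.978, 0.002], [0.009, -0.004, -1.0]]
force: [0.2, -0.2, 0.7]
finger_gap: 0.998
```

```bash
python3 - <<'E'
from seg import *
p,d,m=snap('wrist','w11')
pads('w11')
go([.5785,.2137,.060],-.21)
E
```

```text
w11 red pad 15129 enc [443.9 292.1  44.7] ls [445.4 291.6] 43.2
w11 red pad 758 enc [415.9 278.1  19.6] ls [417.5 276.4] 15.9
w11 red sred 6526 enc [579.9 215.6  20.4] ls [580.  215.1] 19.4
w11 red syel 364 enc [580.6 217.4  18. ] ls [579. 210.] 19.6
w11 yellow pad 3704 enc [444.1 177.7  34.8] ls [442.9 180.1] 29.6
w11 yellow pad 360 enc [406.5 177.   15.7] ls [411.3 176. ] 13.0
w11 yellow syel 2769 enc [580.  215.1  26.7] ls [580.1 215. ] 26.0
w11 blue pad 166 enc [455.9 373.6   6. ] ls [455.5 374.2] 4.8
w11 blue sblu 2547 enc [580.3 214.5  33.3] ls [580.1 214.4] 32.8
clock 14.2 pos [0.5793 0.2136 0.0727] ang -0.211 -> shift [-1.   0.1 12.7] turn -0.001 gap 1.002 F [ 0.7 -0.   0. ]
```

View pics/w11.png

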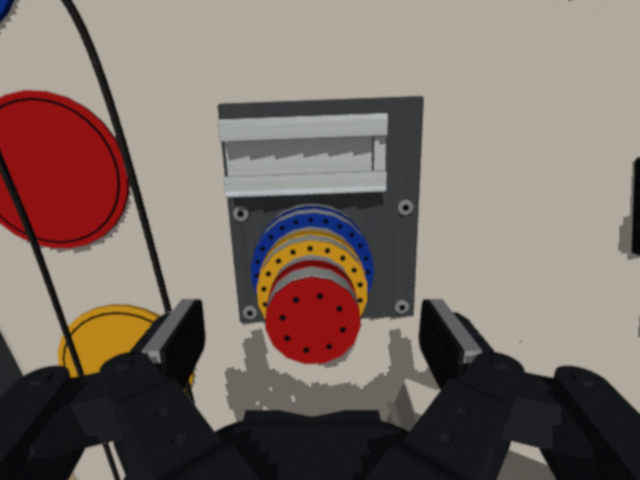

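>>> {"api": "play_rows", "payload": {"deltas": [0,-0.7,6,0,0,0,-0.7,12,0,0,0,-0.7,12.5,0,0,0,-0.7,12.5,0,60,0,-0.7,12.5,0,100,0,-0.7,12.5,0,120,0,-0.7,12.5,0,140,0,-0.7,12.5,0,160,0,-0.7,12.5,0,180,0,-0.7,12.5,0,210,0,-0.7,12.5,0,255,0,-0.7,12.5,0,255,0,-0.7,12.5,0,255,0,-0.7,12.5,0,255], "squeeze": 40}}

```text
clock: 15.37
ee_pos: [0.5799, 0.2144, 0.0607]
ee_rot: [[0.978, -0.209, 0.011], [-0.209, -0.978, 0.003], [0.011, -0.005, -1.0]]
force: [0.1, 1.0, 3.9]
finger_gap: 0.43
```

```bash
python3 - <<'E'
from seg import *
p,d,m=snap('wrist','w12')
go([.443,.292,.2],-.21)
E
```

```text
clock 15.42 pos [0.5799 0.2144 0.0607] ang -0.211 -> shift [-148.6  -47.9 -140.7] turn -0.001 gap 0.432 F [ 0.5 -0.4  5.1]
```

View pics/w12.png

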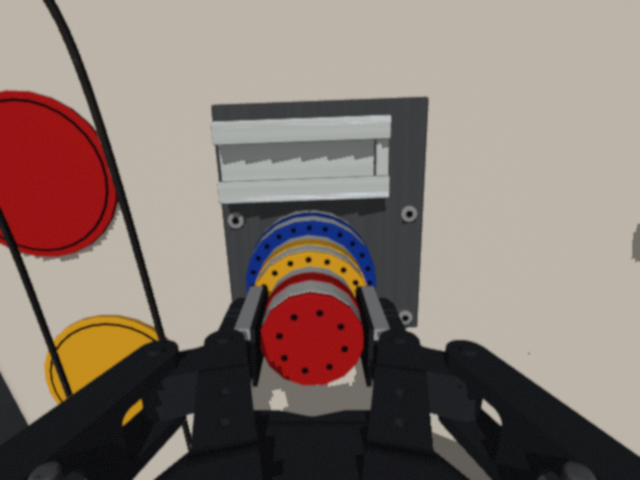

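>>> {"api": "play_rows", "payload": {"deltas": [0,0,-2,0,255,0,0,-5,0,255,0,0,-15,0,255,0,0,-30,0,255,-5,-2,-42,0,255,-20,-6,-48,0,255,-42,-13,-48,0,255,-66,-21,-48,0,255,-90,-29,-48,0,255,-114,-37,-45,0,255,-134,-43,-40,0,255,-145,-47,-30,0,255,-148.6,-48,-18,0,255,-148.6,-48,-8,0,255,-148.6,-48,-4,0,255,-148.6,-48,-4,0,255,-148.6,-48,-4,0,255]}}

```text
clock: 16.83
ee_pos: [0.4452, 0.2918, 0.063]
ee_rot: [[0.978, -0.211, 0.011], [-0.211, -0.978, 0.002], [0.01, -0.004, -1.0]]
force: [0.8, 0.0, -1.6]
finger_gap: 0.432
```

```bash
python3 - <<'E'
from seg import *
p,d,m=snap('wrist','w13')
snap('scene','s13')
go([.443,.292,.0047],-.21)
E
```

```text
clock 16.93 pos [0.4454 0.2922 0.0638] ang -0.212 -> shift [-3.   1.  59.1] turn -0.002 gap 0.429 F [-0.2 -0.1  0.5]
```

View pics/w13.png

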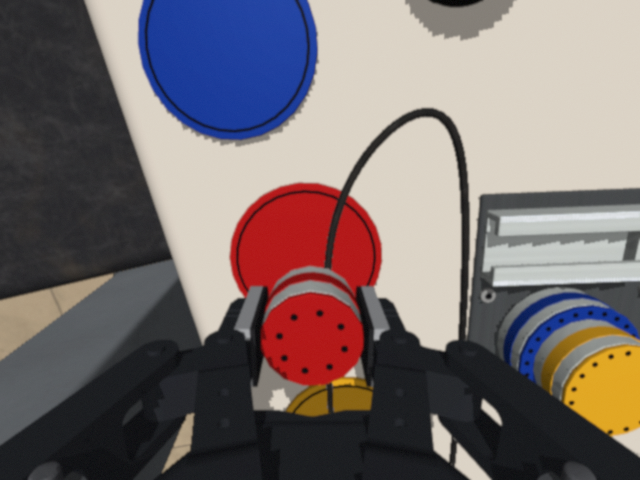

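View pics/s13.png

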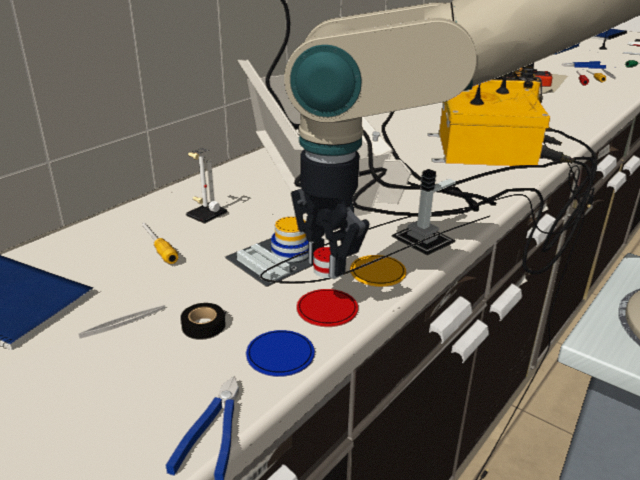

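>>> {"api": "play_rows", "payload": {"deltas": [-3,1,10,0,255,-3,1,22,0,255,-3,1,34,0,255,-3,1,44,0,255,-3,1,50,0,255,-3,1,54,0,255,-3,1,56,0,255,-3,1,56,0,255,-3,1,56,0,255,-3,1,56,0,255]}}

```text
clock: 17.77
ee_pos: [0.4434, 0.2922, 0.0084]
ee_rot: [[0.978, -0.21, 0.013], [-0.21, -0.978, 0.004], [0.012, -0.006, -1.0]]
force: [-0.2, 0.8, -0.0]
finger_gap: 0.428
```

```bash
python3 - <<'E'
from seg import *
go([.443,.292,.0047],-.21)
E
```

```text
clock 17.77 pos [0.4434 0.2922 0.0084] ang -0.212 -> shift [-0.4  0.3  3.7] turn -0.002 gap 0.428 F [-0.2  0.8 -0. ]
```

>>> {"api": "play_rows", "payload": {"deltas": [-0.4,0,1.2,0,255,-0.4,0,2.4,0,255,-0.4,0,3.4,0,255,-0.4,0,3.8,0,255,-0.4,0,3.8,0,255,-0.4,0,3.8,0,255]}}

```text
clock: 18.27
ee_pos: [0.4431, 0.2924, 0.0047]
ee_rot: [[0.978, -0.21, 0.013], [-0.21, -0.978, 0.004], [0.012, -0.006, -1.0]]
force: [-0.1, -0.1, 2.1]
finger_gap: 0.438
```

>>> {"api": "play_rows", "payload": {"deltas": [0,0,0,0,160,0,0,0,0,130,0,0,0,0,120,0,0,0,0,100,0,0,0,0,60,0,0,0,0,0,0,0,0,0,0,0,0,0,0,0,0,0,-10,0,0,0,0,-35,0,0,0,0,-65,0,0,0,0,-100,0,0,0,0,-120,0,0,0,0,-125,0,0,0,0,-125,0,0]}}

```text
clock: 19.52
ee_pos: [0.4423, 0.2925, 0.1323]
ee_rot: [[0.978, -0.21, 0.017], [-0.21, -0.978, 0.006], [0.016, -0.009, -1.0]]
force: [0.8, 0.5, 1.0]
finger_gap: 0.995
```

```bash
python3 - <<'E'
from seg import *
snap('wrist','w14'); pads('w14')
go([.579,.214,.13],-.21)
E
```

```text
w14 red pad 4877 enc [442.7 292.4  44.3] ls [442.9 292.4] 44.1
w14 red pad 2448 enc [461.  286.6  39.7] ls [456.2 288.1] 32.9
w14 red syel 227 enc [461.8 320.6  14.9] ls [478.  314.6] 21.5
w14 red sblu 2047 enc [443.1 292.2  19. ] ls [443.3 292.3] 18.7
w14 yellow pad 6870 enc [441.1 162.4  45.2] ls [441.6 162.5] 44.6
w14 yellow syel 4253 enc [576.4 215.3  29.1] ls [577.1 214.1] 26.9
w14 yellow sblu 256 enc [437.2 198.4  26.7] ls [435.  198.6] 22.5
w14 blue pad 14304 enc [429.3 410.6  44.8] ls [429.  410.3] 44.2
w14 blue pad 173 enc [578.3 217.4  31.3] ls [586. 205.] 34.7
w14 blue sblu 1378 enc [577.1 216.7  33.8] ls [578.1 213.7] 32.7
clock 19.57 pos [0.4415 0.292  0.1301] ang -0.212 -> shift [150.9  47.3   1.7] turn -0.002 gap 1.004 F [-1.1 -0.3 -0. ]
```

View pics/w14.png

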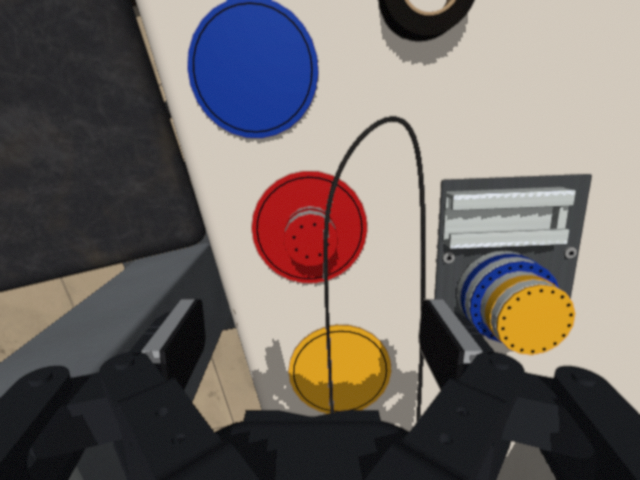

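>>> {"api": "play_rows", "payload": {"deltas": [10,3,-15,0,0,35,11,-30,0,0,65,20,-40,0,0,95,30,-40,0,0,125,40,-15,0,0,150,47,18,0,0]}}

```text
clock: 20.07
ee_pos: [0.5809, 0.2135, 0.1147]
ee_rot: [[0.977, -0.211, 0.018], [-0.211, -0.977, 0.005], [0.017, -0.009, -1.0]]
force: [0.3, -0.5, 0.2]
finger_gap: 0.997
```

```bash
python3 - <<'E'
from seg import *
go([.579,.214,.09],-.21)
print(robot.sense()['ee_rot'][:,2])
E
```

```text
clock 20.07 pos [0.5809 0.2135 0.1147] ang -0.213 -> shift [-2.3  0.1 24.6] turn -0.003 gap 0.997 F [ 0.3 -0.5  0.2]
[ 0.01832338  0.00505641 -0.99981933]
```

>>> {"api": "play_rows", "payload": {"deltas": [-2.7,0.2,12,0,0,-2.7,0.2,30,0,0,-2.7,0.2,48,0,0,-2.7,0.2,62,0,0,-2.7,0.2,72,0,0,-2.7,0.2,77,0,0,-2.7,0.2,78.5,0,0,-2.7,0.2,78.5,0,0,-2.7,0.2,78.5,0,30,-2.7,0.2,78.5,0,60,-2.7,0.2,78.5,0,80,-2.7,0.2,78.5,0,100,-2.7,0.2,78.5,0,130,-2.7,0.2,78.5,0,180,-2.7,0.2,78.5,0,255,-2.7,0.2,78.5,0,255,-2.7,0.2,78.5,0,255]}}

```text
clock: 21.48
ee_pos: [0.5802, 0.2144, 0.0372]
ee_rot: [[0.977, -0.211, 0.02], [-0.211, -0.977, 0.006], [0.018, -0.01, -1.0]]
force: [-0.3, 0.3, 5.4]
finger_gap: 0.591
```

```bash
python3 - <<'E'
from seg import *
snap('wrist','w15')
go([.4417,.162,.09],-.21)
E
```

```text
clock 21.53 pos [0.5802 0.2144 0.0372] ang -0.213 -> shift [-123.3   79.9  -55.8] turn -0.003 gap 0.597 F [-1.   0.6  5.4]
```

View pics/w15.png

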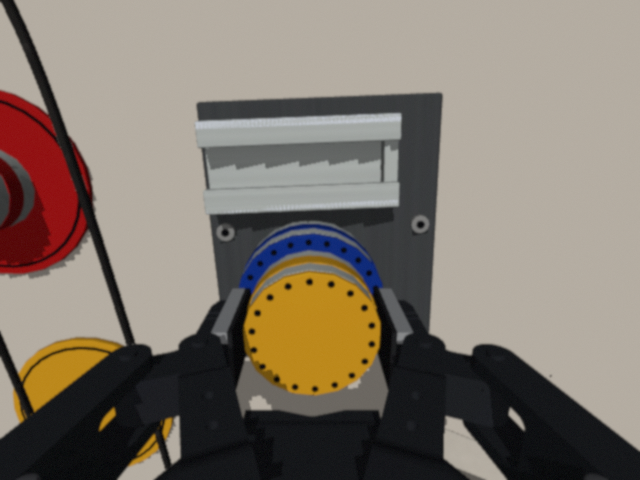

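>>> {"api": "play_rows", "payload": {"deltas": [0,0,-2,0,255,0,0,-6,0,255,0,0,-16,0,255,0,0,-30,0,255,-5,3,-42,0,255,-20,13,-48,0,255,-42,27,-48,0,255,-64,41,-48,0,255,-86,56,-48,0,255,-106,69,-45,0,255,-118,76,-38,0,255,-123,80,-28,0,255,-123,80,-15,0,255,-123,80,-4,0,255,-123,80,5,0,255,-123,80,12,0,255,-123,80,16,0,255,-123,80,16,0,255,-123,80,16,0,255]}}

```text
clock: 23.12
ee_pos: [0.4436, 0.1624, 0.0183]
ee_rot: [[0.977, -0.211, 0.02], [-0.211, -0.977, 0.006], [0.018, -0.01, -1.0]]
force: [-0.2, -0.4, -0.2]
finger_gap: 0.591
```

```bash
python3 - <<'E'
from seg import *
snap('wrist','w16'); 
go([.4418,.162,.0072],-.21)
E
```

```text
clock 23.17 pos [0.4438 0.1624 0.0186] ang -0.213 -> shift [-2.1  0.9 11.3] turn -0.003 gap 0.591 F [-0.5 -0.1 -1. ]
```

View pics/w16.png

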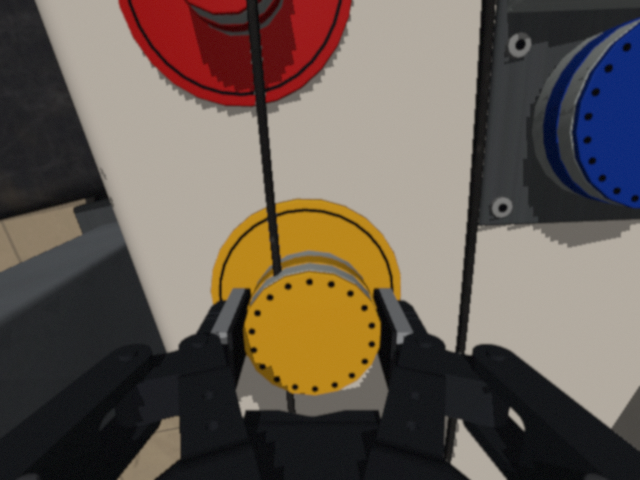

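>>> {"api": "play_rows", "payload": {"deltas": [-2,0.8,3,0,255,-2,0.8,6,0,255,-2,0.8,8.5,0,255,-2,0.8,10,0,255,-2,0.8,11,0,255,-2,0.8,11.3,0,255,-2,0.8,11.3,0,255,-2,0.8,11.3,0,255]}}

```text
clock: 23.83
ee_pos: [0.442, 0.1621, 0.0073]
ee_rot: [[0.977, -0.211, 0.021], [-0.211, -0.977, 0.006], [0.019, -0.01, -1.0]]
force: [0.5, -0.5, -1.2]
finger_gap: 0.594
```

>>> {"api": "play_rows", "payload": {"deltas": [0,0,0.5,0,255,0,0,1,0,255,0,0,1,0,255]}}

```text
clock: 24.08
ee_pos: [0.4422, 0.1622, 0.0072]
ee_rot: [[0.977, -0.211, 0.021], [-0.211, -0.977, 0.006], [0.019, -0.01, -1.0]]
force: [-3.8, -1.4, 7.0]
finger_gap: 0.599
```

Contact (7 N). Release and rise.

>>> {"api": "play_rows", "payload": {"deltas": [0,0,-0.3,0,110,0,0,-0.3,0,90,0,0,-0.3,0,75,0,0,-0.3,0,50,0,0,-0.3,0,0,0,0,-0.3,0,0,0,0,-0.3,0,0,0,0,-0.3,0,0,0,0,-10,0,0,0,0,-35,0,0,0,0,-65,0,0,0,0,-90,0,0,0,0,-100,0,0,0,0,-100,0,0]}}

```text
clock: 25.25
ee_pos: [0.4417, 0.1621, 0.1104]
ee_rot: [[0.977, -0.211, 0.027], [-0.211, -0.977, 0.008], [0.025, -0.013, -1.0]]
force: [-0.7, -0.1, 0.1]
finger_gap: 1.0
```

```bash
python3 - <<'E'
from seg import *
snap('wrist','w17'); pads('w17')
go([.5797,.2143,.08],-.21)
E
```

```text
w17 red pad 5312 enc [424.6 284.2  39.7] ls [429.  286.5] 33.3
w17 red pad 4325 enc [465.7 276.3  34.7] ls [459.9 279.6] 27.0
w17 red sblu 3490 enc [443.3 291.   18.9] ls [443.4 290.9] 18.7
w17 yellow pad 3818 enc [441.4 161.9  44.6] ls [443.  161.4] 43.2
w17 yellow pad 2695 enc [427.9 164.1  41.9] ls [440.2 162.4] 43.1
w17 yellow sblu 162 enc [437.4 199.2  10.4] ls [436.2 199.7] 7.5
w17 yellow sblu 4797 enc [442.4 161.8  26. ] ls [442.4 162.1] 25.4
w17 blue sblu 10539 enc [577.6 212.9  34.8] ls [577.9 212.7] 33.7
clock 25.3 pos [0.4406 0.1618 0.108 ] ang -0.213 -> shift [124.2 -80.3  31.6] turn -0.003 gap 1.001 F [ 0.1 -0.5 -0.7]
```

View pics/w17.png

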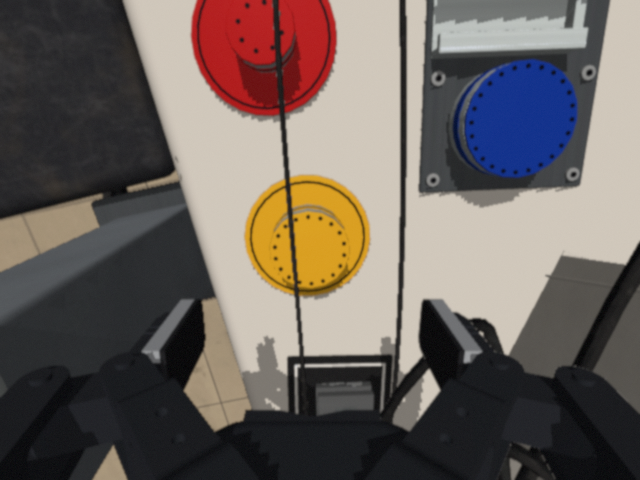

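>>> {"api": "play_rows", "payload": {"deltas": [10,-6,0,0,0,32,-21,0,0,0,56,-36,0,0,0,80,-52,5,0,0,104,-67,15,0,0,118,-76,30,0,0,123.8,-80.2,40,0,0,123.8,-80.2,42,0,0,123.8,-80.2,42,0,0]}}

```text
clock: 26.05
ee_pos: [0.5779, 0.2138, 0.0663]
ee_rot: [[0.977, -0.211, 0.018], [-0.211, -0.977, 0.005], [0.016, -0.009, -1.0]]
force: [-0.7, -1.1, 0.2]
finger_gap: 0.998
```

```bash
python3 - <<'E'
from seg import *
snap('wrist','w18'); pads('w18')
go([.5797,.2143,.003],-.21)
E
```

```text
w18 red pad 11505 enc [444.  292.   44.7] ls [446.5 291.4] 42.4
w18 red pad 245 enc [412.4 265.7   7.7] ls [411.8 265.8] 6.5
w18 red sblu 2224 enc [448.8 285.9  22.9] ls [444.9 287.6] 20.1
w18 red sblu 188 enc [441.4 276.5   9.6] ls [443.6 276.1] 7.8
w18 yellow pad 2981 enc [443.7 184.2  31.8] ls [442.2 186.9] 25.6
w18 yellow pad 168 enc [406.6 183.9   8.4] ls [406.9 183.3] 6.6
w18 yellow sblu 197 enc [446.6 186.2   8. ] ls [445.6 188.4] 6.6
w18 blue sblu 11983 enc [580.1 214.   33.8] ls [579.9 213.8] 33.2
clock 26.1 pos [0.5783 0.214  0.0679] ang -0.213 -> shift [ 0.1 -0.  64.9] turn -0.003 gap 1.002 F [-0.1 -0.5  0.4]
```

View pics/w18.png

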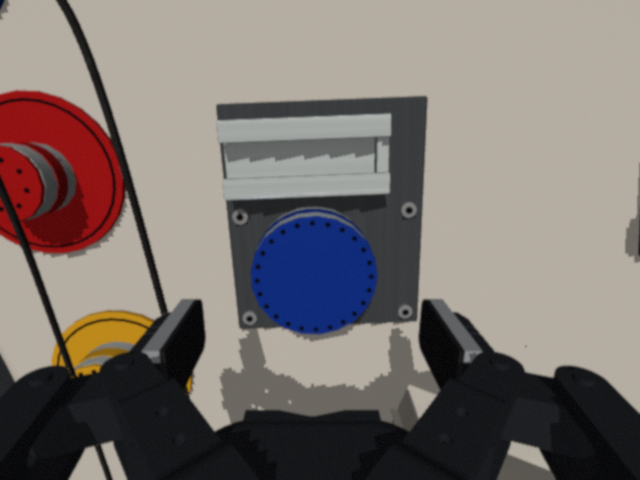

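>>> {"api": "play_rows", "payload": {"deltas": [0.1,0,10,0,0,0.1,0,22,0,0,0.1,0,34,0,0,0.1,0,45,0,0,0.1,0,54,0,0,0.1,0,60,0,0,0.1,0,63.5,0,0,0.1,0,64.5,0,0,0.1,0,64.5,0,0]}}

```text
clock: 26.85
ee_pos: [0.5798, 0.2143, 0.0034]
ee_rot: [[0.977, -0.211, 0.02], [-0.211, -0.977, 0.006], [0.019, -0.01, -1.0]]
force: [-0.7, -0.7, -0.1]
finger_gap: 0.999
```

```bash
python3 - <<'E'
from seg import *
snap('wrist','w19'); pads('w19')
go([.5797,.2143,.003],-.21)
E
```

```text
w19 red pad 3420 enc [479.4 286.2  26.7] ls [462.8 287.7] 28.0
w19 red pad 812 enc [460.8 262.8  14.8] ls [453.5 265.5] 16.1
w19 yellow pad 268 enc [470.4 153.5  11.7] ls [473.8 153.7] 11.6
w19 yellow pad 270 enc [454.7 155.1   9.4] ls [454.6 154.7] 7.2
w19 blue pad 268 enc [584.2 232.2  23.5] ls [578.7 206.2] 35.5
w19 blue sblu 23296 enc [580.1 214.4  33.9] ls [580.  213.9] 32.8
clock 26.9 pos [0.58   0.2144 0.0039] ang -0.213 -> shift [-0.3  0.2  0.9] turn -0.003 gap 0.998 F [-0.4 -0.2 -0.1]
```

View pics/w19.png

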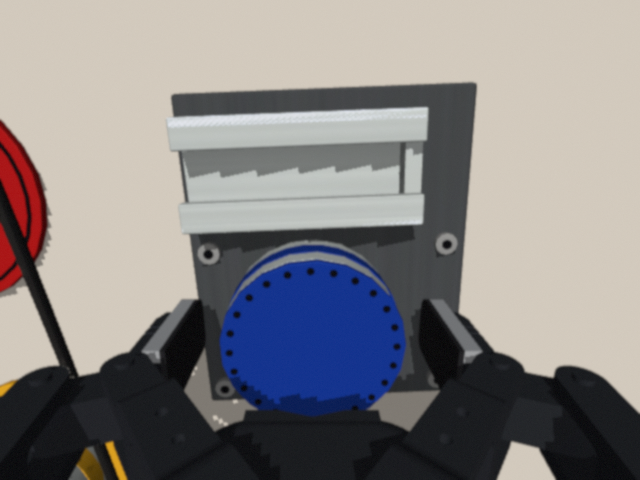

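>>> {"api": "play_rows", "payload": {"deltas": [0,0,0.5,0,20,0,0,0.5,0,40,0,0,0.5,0,60,0,0,0.5,0,80,0,0,0.5,0,120,0,0,0.5,0,180,0,0,0.5,0,255,0,0,0.5,0,255,0,0,0.5,0,255,0,0,0.5,0,255], "squeeze": 50}}

```text
clock: 27.73
ee_pos: [0.5807, 0.2146, 0.0045]
ee_rot: [[0.977, -0.211, 0.022], [-0.211, -0.977, 0.006], [0.021, -0.011, -1.0]]
force: [-0.4, 0.2, 5.8]
finger_gap: 0.757
```

```bash
python3 - <<'E'
from seg import *
snap('wrist','w20')
go([.4290,.4099,.0572],-.21)
E
```

```text
clock 27.78 pos [0.5807 0.2146 0.0045] ang -0.213 -> shift [-188.3 -159.5  -54.9] turn -0.003 gap 0.756 F [-0.7 -0.2  6.2]
```

View pics/w20.png

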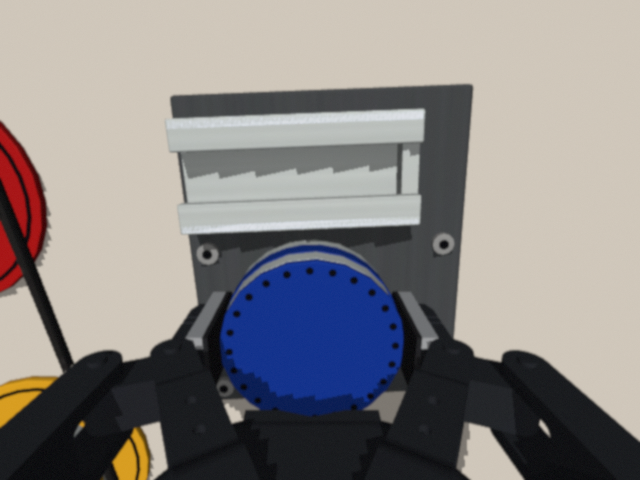

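>>> {"api": "play_rows", "payload": {"deltas": [0,0,-2,0,255,0,0,-6,0,255,0,0,-18,0,255,0,0,-35,0,255,0,0,-52,0,255,-10,-9,-65,0,255,-30,-25,-68,0,255,-52,-44,-68,0,255,-76,-64,-68,0,255,-100,-84,-68,0,255,-124,-105,-68,0,255,-148,-125,-68,0,255,-168,-142,-68,0,255,-182,-153,-65,0,255,-188,-158,-58,0,255,-189,-159,-45,0,255,-189,-159,-32,0,255,-189,-159,-22,0,255,-189,-159,-20,0,255,-189,-159,-20,0,255]}}

```text
clock: 29.45
ee_pos: [0.429, 0.4083, 0.0205]
ee_rot: [[0.977, -0.212, 0.02], [-0.212, -0.977, 0.004], [0.019, -0.008, -1.0]]
force: [0.2, 0.3, -0.4]
finger_gap: 0.757
```

```bash
python3 - <<'E'
from seg import *
snap('wrist','w21');snap('scene','s21')
go([.4290,.4099,.0005],-.21)
E
```

```text
clock 29.55 pos [0.4297 0.4093 0.0225] ang -0.214 -> shift [-1.2 -0.2 21.9] turn -0.004 gap 0.753 F [ 0.8  0.2 -0.8]
```

View pics/w21.png

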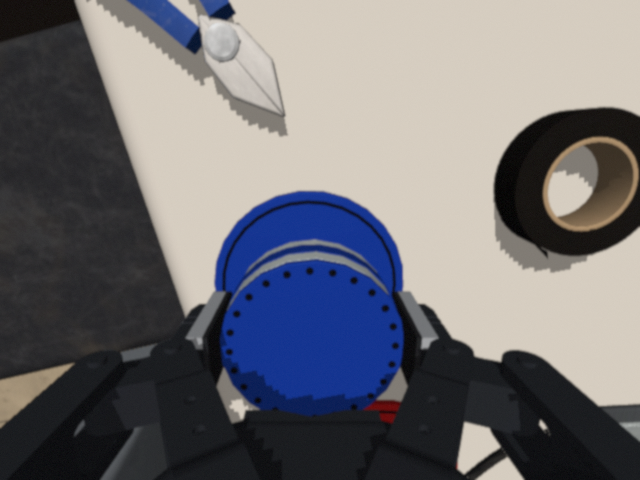

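View pics/s21.png

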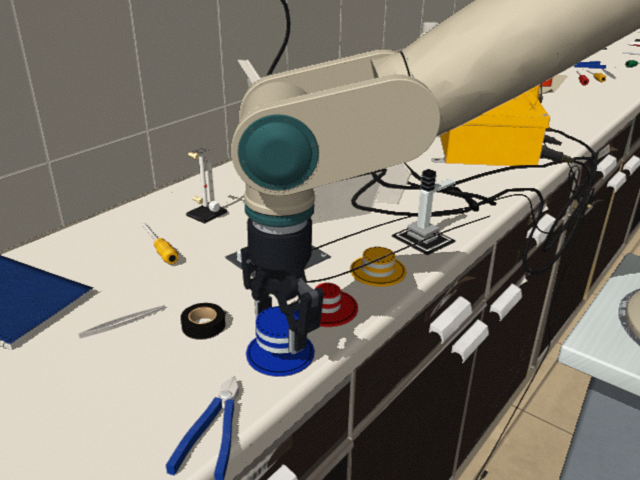

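>>> {"api": "play_rows", "payload": {"deltas": [-1,-0.2,5,0,255,-1,-0.2,10,0,255,-1,-0.2,14,0,255,-1,-0.2,17,0,255,-1,-0.2,19,0,255,-1,-0.2,20.5,0,255,-1,-0.2,21.3,0,255,-1,-0.2,21.6,0,255,-1,-0.2,21.6,0,255]}}

```text
clock: 30.3
ee_pos: [0.4293, 0.4099, 0.001]
ee_rot: [[0.977, -0.212, 0.023], [-0.212, -0.977, 0.007], [0.021, -0.011, -1.0]]
force: [0.1, 0.1, -0.8]
finger_gap: 0.759
```

>>> {"api": "play_rows", "payload": {"deltas": [0,0,0.5,0,255,0,0,0.8,0,255,0,0,0.8,0,255]}}

```text
clock: 30.55
ee_pos: [0.4294, 0.4101, 0.0005]
ee_rot: [[0.977, -0.212, 0.023], [-0.212, -0.977, 0.007], [0.021, -0.012, -1.0]]
force: [-0.5, -0.4, 1.7]
finger_gap: 0.757
```

Contact; release and rise clear.

>>> {"api": "play_rows", "payload": {"deltas": [0,0,0,0,60,0,0,0,0,50,0,0,0,0,35,0,0,0,0,20,0,0,0,0,0,0,0,0,0,0,0,0,0,0,0,0,0,-8,0,0,0,0,-25,0,0,0,0,-50,0,0,0,0,-80,0,0,0,0,-115,0,0,0,0,-150,0,0,0,0,-180,0,0,0,0,-195,0,0,0,0,-200,0,0,0,0,-200,0,0]}}

```text
clock: 31.97
ee_pos: [0.4252, 0.409, 0.2023]
ee_rot: [[0.977, -0.212, 0.025], [-0.212, -0.977, 0.009], [0.023, -0.014, -1.0]]
force: [-0.3, -0.1, 0.2]
finger_gap: 1.005
```

```bash
python3 - <<'E'
from seg import *
print(robot.sense()['ee_pos'],robot.sense()['finger_gap'])
snap('wrist','w22');snap('scene','s22');snap('top','t22'); pads('w22');
for c in ['wrist','scene','top']: print([robot.pinpoint(t,c)[:1] for t in ('hold_down','tape')])
for f in ('w22','s22','t22'):
    p,d,m=load(f);W=world(d,m)
    k=(d>0)&(W[...,2]>.117)&(W[...,2]<.14)&(abs(W[...,0]-.438)<.05)&(abs(W[...,1]-.024)<.05)
    if k.sum(): print(f,'grip',k.sum(),W[k].mean(0))
    print(f,'tape',[np.round(ray(m,r['xy'],z=0),4) for r in robot.pinpoint('tape',{'w':'wrist','s':'scene','t':'top'}[f[0]])[:1]])
E
```

```text
[0.42516367 0.4090201  0.20232547] 1.0047359151132
w22 red pad 3792 enc [442.6 292.7  44.4] ls [442.8 292.8] 44.0
w22 red sblu 1094 enc [443.7 290.6  21.1] ls [443.5 291.8] 19.5
w22 yellow pad 1688 enc [442.5 164.7  44.3] ls [441.6 163.8] 43.9
w22 yellow sblu 477 enc [706.6 359.8  14. ] ls [705.2 359.1] 11.9
w22 blue pad 1407 enc [374.9 563.5  54. ] ls [434.4 611.6] 92.3
w22 blue pad 841 enc [409.2 562.   36. ] ls [426.7 567.7] 37.1
w22 blue pad 2251 enc [428.9 410.5  43.9] ls [428.9 410.6] 43.7
w22 blue sblu 4219 enc [429.2 409.2  32.6] ls [429.2 409.2] 32.4
[[], [{'xy': [428.6, 153.7], 'p': 0.92}]]
[[{'xy': [421.5, 235.4], 'p': 0.78}], [{'xy': [205.2, 326.7], 'p': 0.76}]]
[[{'xy': [433.1, 287.9], 'p': 0.74}], [{'xy': [207.6, 221.3], 'p': 0.96}]]
w22 tape [array([0.5481, 0.4371, 0.    ])]
s22 grip 127 [0.43948446 0.02912855 0.12397516]
s22 tape [array([0.5465, 0.4335, 0.    ])]
t22 grip 154 [0.43996008 0.02613413 0.12693002]
t22 tape [array([0.5485, 0.4345, 0.    ])]
```

View pics/w22.png

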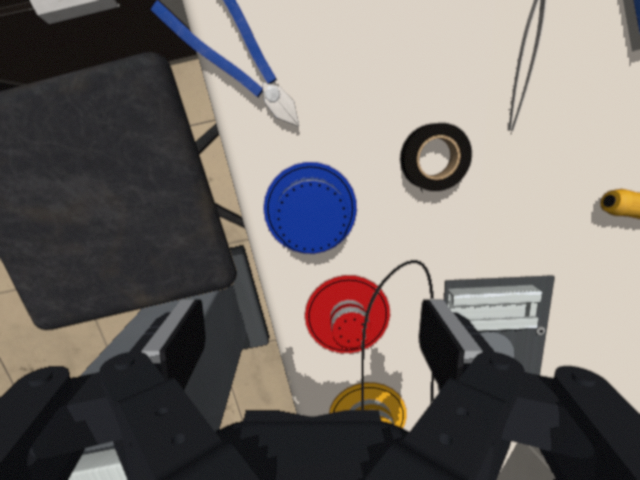

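View pics/s22.png

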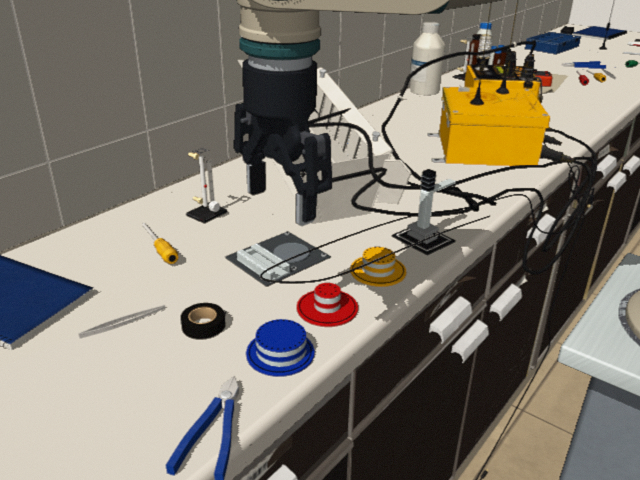

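View pics/t22.png

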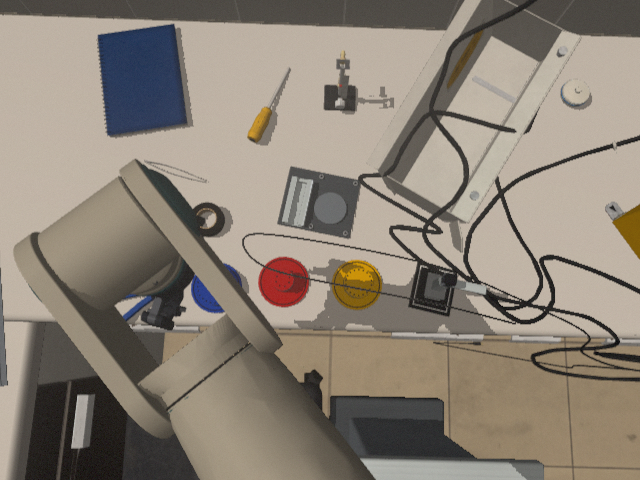

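All four parts are upright on their pads and the gripper is clear, so I'm handing the job in.

```bash
python3 - <<'E'
from h import *
print(robot.close_job())
E
```

```text
the job is handed in; nothing more can be done
None
```

I slid the hold-down out of the open end of its track and stood it on the parking pad. I then moved the red, yellow and blue stages to the pads of their own colour. The job was handed in at about 32 s; the hand-in gives no verdict.

My last checks from the camera images:

- **Stages:** all three stand upright on their pads, with centre errors of about 1–2 mm against the 12 mm allowed. Red and blue are from the final picture. For yellow I used the close view taken just after release, because the final close-up only caught part of it.
- **Hold-down:** it stands upright on the parking pad. The measured centre was about 2–5 mm from the pad's, depending on the camera, against 15 mm allowed.
- **Tape roll:** the network's estimates put it within about 7 mm of its starting position. The cameras disagree by a few millimetres and I never moved the arm into it, so I take this as measurement noise.
- **Gripper:** it was open and clear of everything, about 20 cm above the worktop.

One thing drifted: the tool's tilt crept up to about 0.025 rad over the run. The parts were set down at light contact and settled flat. The firmest contact was 7 N, when setting down the yellow stage.

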